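# Feel a fat cell home in the universal charger

### The job

Put the fattest of the three battery cells from the sloping tray on charge: lay it level in the open trough of the black charger, setting it down rather than dropping it, with its nub towards the hood. Then push it endwise under the hood until you feel it meet the stiff sliding contact hidden inside, and push that contact back about 5 mm - never as much as 1 cm, or it jams. Leave the cell lying in the trough against the contact, and leave everything else where it is.

Things in the scene. Friction and masses are not known exactly. Their poses are not given: they have to be found in the camera images.
- cell_fat: Fat metal battery cell, a cylinder 34 mm in diameter, 61 mm long over all, 110 to 170 g, in any one of the tray's three pockets. Origin: on its axis, half-way along. x runs along its axis to the nub end (brass nub 11 mm wide, 2 mm long, within the 61 mm). At the start x points up the tray's slope. It may roll about x, so y and z may turn.
- nub (a point): The tip of the fat cell's nub, 30.5 mm from its origin along its x.
- cell_mid: A thinner cell of the same metal, 26 mm in diameter, 50 mm long, in another pocket: leave it there. Origin: 17 mm above the pocket's floor, 30.5 mm up the slope from its lower end.
- cell_thin: The thinnest cell, 14.5 mm in diameter, 50 mm long, in the remaining pocket: leave it there. Origin as for cell_mid.
- tray: Grey plastic cell tray, fixed, 236 mm wide along its y. The floor slopes 35 degrees, rising to its +x; cells lie along the slope, so a gripper square to the floor leans 35 degrees. Origin: on the table, 36 mm straight below the floor at the middle pocket's centre. Pocket centres are 76 mm apart along y. The cells' lower ends rest on a lip 14 mm high.
- pocket (a point): Floor centre of the tray's middle pocket, axes as the tray's. Beside each pocket's middle 40 mm the floor is clear; past that, at the pocket's two ends, are ribs 6 mm high, 4 mm thick, inner faces 30 mm apart.
- tray_handle (a point): Middle of the tray's steel carrying handle, a bar 10 mm thick and 224 mm long along the tray's y, 65 mm up the slope from the pocket centres and 95 mm off the floor (square to it). It is in the way of a gripper that comes straight down on a cell.
- charger: Black charger, fixed. Origin: on the table under the middle of the hood's mouth. x runs along the trough into the hood. The open trough spans x = -125 to 0 mm, open at the near end, floor 14 mm above the table. Two rails 6 mm high, 4 mm thick, inner faces 30 mm apart, stop the cell rolling; its axis then lies 31 mm above the table.
- mouth (a point): Middle of the hood's mouth at the trough's floor, axes as the charger's. The hood covers the next 85 mm along x: inside 44 mm wide and 42 mm high over the floor, outside 56 mm wide, top 60 mm above the table. The hidden contact's face, 30 mm wide, stands 24 to 44 mm beyond the mouth, differently each time.
- contact (a joint): How far the sliding contact inside the hood has been pushed in, m: 0 at the start, up to 0.020. It has no spring; it takes about 8 N to move and stays where it is left.
- coaster: White ceramic coaster, 96 mm across, 9 mm thick, lying on the cabinet; origin under its centre. Leave it.
- torch: Chrome torch, 170 mm long, 48 mm across the head, lying along y at the back; origin under its middle. Leave it.
- mug: Blue ceramic mug, 80 mm across, 92 mm high, at the right; origin under its centre. Leave it.
- remote_a: Grey remote, 22 x 44 x 170 mm, standing in a slot of the black three-slot caddy at the left; origin under its lower end. Leave it.
- remote_b: The other grey remote in the caddy, of the same size; origin under its lower end. Leave it.
Mind the look-alikes: they are no part of the job. Leave any pink or turquoise look-alike of the cell_fat alone. Leave any turquoise look-alike of the charger alone.

How it is judged:
On the way:
1. the fat cell lies level in the trough with the fingers still on it, the contact not yet moved (y of cell_fat in the frame of charger between -0.006 and 0.006 m and z of cell_fat in the frame of charger between 0.027 and 0.035 m and angle between the x axis of cell_fat and the x axis of charger, either way round below 0.14 rad and x of cell_fat in the frame of charger between -0.11 and 0.02 m and contact force between the fingers and cell_fat above 0.2 N and value of joint contact below 0.001 m), for 0.1 s.
At the end, for the whole second after the job is handed in: The fat cell is at rest in the trough, released, nub tip over 20 mm inside the hood's mouth, middle within 6 mm of the centre line and 4 mm of resting height, axis within 0.14 rad of the trough's, contact pushed in 2 to 10 mm; no other thing moved over 30 mm (y of cell_fat in the frame of charger between -0.006 and 0.006 m and z of cell_fat in the frame of charger between 0.027 and 0.035 m and angle between the x axis of cell_fat and the x axis of charger, either way round below 0.14 rad and x of nub in the frame of charger above 0.02 m and value of joint contact between 0.002 and 0.01 m and linear speed of cell_fat below 0.01 m/s and contact force between the fingers and cell_fat below 0.05 N); the robot touches nothing.
It fails at once if the contact is pushed in 10 mm or more (value of joint contact above 0.01 m).
It fails at once if another cell, a remote, the coaster, the mug or the torch is moved by more than 30 mm (distance of any of cell_mid, cell_thin, remote_a, remote_b, coaster, mug, torch from where it was at the start of the episode above 0.03 m).
It also fails if it takes over 59 s, if anything falls off the work surface, if the arm or the gripper's body presses on something with over 40 N, if the wrist force passes 120 N, or if a joint passes its speed limit or range.

### The arm

A 7-joint arm with a two-finger parallel gripper is mounted at the origin on the work surface. World frame = base frame: x ahead of the robot, y to its left, z up, the work surface at z = 0. Lengths are in m, angles in rad, forces in N, time in s.
With the tool pointing down it reaches from about 0.425 to 0.8 m from the base axis. Payload 8.3 kg.
Tool frame: the origin (TCP) lies midway between the tips of the shut fingers; the grasp point (between the pads) lies 19 mm behind it (r.grip_depth is the distance from the TCP to the grasp point, in m); z points along the fingers, y is the direction in which the jaws open and shut (so a half turn about z gives the same grasp; the last joint's range is limited). The gripper opens to 85 mm and grips with 20 to 120 N. Pads are 22 mm wide; open, the fingers measure 114 mm over their backs; the gripper's body (76 mm by 85 mm) begins 54 mm behind the grasp point. The pads swing forward as they close: fully open they stand 13 mm farther back than shut.
Start: joints at [-1.252, 0.383, 0.016, 1.37, -0.006, 1.388, -0.046], TCP at [0.233, 0.58, 0.231] pointing down, gripper open.
Joint ranges: [-2.95, 2.95], [-0.25, 2.06], [-1.52, 1.56], [0.18, 2.33], [-1.44, 4.58], [0.02, 2.06], [-3.01, 3.01]. Speed limits (rad/s): [2.39, 2.39, 3.01, 3.01, 3.14, 3.14, 3.14].

### API

Orientations are given as a unit quaternion [w, x, y, z].
In Python, from plant import readout, imaging, r gives the robot as it stands.
- The arm moves only by the tool carry_out, never from a script. Its argument "deltas" is a list that holds one entry, the list of rows, each a list of 7 numbers: the shift along the tool's x, y, z in mm, then the turn, a rotation vector about the tool's x, y, z in rad, then the closure, from 0 (fully open) to 1 (shut). A call has 1 to 5 rows; each row shifts and turns the pose as measured when the row begins, along the tool's axes as they then stand; what a row does not reach is not made up. A row lasts 1/10 s, in which the tool goes at most 50 mm and 8.59 degrees, less where a joint would pass 70% of its speed; a pose out of reach is approached as far as the arm can. A call with a gripper value outside its range is refused whole. The fingers move at their own pace and stop on an object; "newtons" is the grip in N (left out, the last holds). Time passes only in rows, so rows that do not move let the fingers close. It gives the time, the measured TCP pose, the force and the opening at its end, in the units of the state.
- readout.read_state(): the state, without advancing time (a new reading comes with each control period).
- imaging.snapshot(name): name is "scene" or "top" or "wrist"; returns the picture (480x640x3 uint8, red, green, blue); there is no depth.
- imaging.camera_model(name): a dict with "fovy" (degrees; the focal length in pixels is half the picture's height over the tangent of half this angle, whatever the lens; pixels are square), "cx", "cy" (the principal point, pixels), "extrinsics" (4x4, takes a point from world to camera coordinates). Camera axes: x right, y down, z forward; pixel columns grow to the right and rows downward; lengths in m; the calibration is good to about 2 mm. The wrist camera is an equidistant fisheye: a pixel r from the principal point sees the ray r / f radians off the axis. A picture is of the moment at which its call begins: read the wrist's pose just before it. camera_model takes no time and is no camera call; for the wrist camera it gives the pose at the moment of the call.
- r.sign_off(): hands the job in, once; it reports no verdict.
The state is a dict: "t": time; "joint_pos": joint angles; "qvel": joint speeds; "joint_efforts": joint torques, N m; "tcp_pos": TCP position; "tool_rot": TCP orientation; "contact_force": force on the tool from outside, world axes, zero at the start; "moment": the same for the moment, N m; "grip_width": opening from 0.0 (shut) to 1.0 (fully open).
Only numpy, scipy, OpenCV 4.12 (cv2) and the standard library are available. Lean on these libraries where they do the work, as an engineer would, in place of code of your own. Each camera call takes 0.05 s, during which the arm holds its last target. There are 200 camera calls.

## Working session

There is one attempt and no reset: what is moved stays moved. The work goes in short steps, Python scripts to look and compute and a tool call to move; the robot and the scene stay as the last step left them, time stands still between calls to the robot, and variables do not carry over. Pictures are saved under pics/ and viewed, about 8 in all and at most 12, crops included, and the job is handed in when it is done.

Besides the shell and the picture viewer there is one more tool, called after "Call:" as name([rows], argument=value, ...), one row to a line, values as JSON. carry_out: Moves the arm, as the interface text tells. Its arguments: {"type":"object","properties":{"deltas":{"type":"array"},"newtons":{"type":"number"}},"required":["deltas"]}

```bash
mkdir -p pics; ls; python3 - <<'E'
from plant import readout, imaging, r
import cv2
s=readout.read_state(); print(s)
for n in("scene","top","wrist"):
    im=imaging.snapshot(n); cv2.imwrite(f"pics/{n}0.png",im[:,:,::-1])
    m=imaging.camera_model(n); print(n,m)
E
```

```text
pics
{'t': 0.0, 'joint_pos': array([-1.25184941,  0.38426827,  0.0163804 ,  1.37118235, -0.00629646,
        1.38816543, -0.0464998 ]), 'qvel': array([ 9.80439601e-05, -2.54849955e-03,  4.91113036e-04, -4.43230812e-04,
        8.51803087e-04, -9.58577817e-04,  2.46254793e-06]), 'joint_efforts': array([-1.76760777e-04, -6.27599287e+01,  8.44256915e-01, -3.71816933e+01,
        1.66657486e-02,  1.43237165e-02, -3.90948492e-05]), 'tcp_pos': array([0.23268096, 0.57953071, 0.23024736]), 'tool_rot': array([-1.66221239e-04,  1.89736863e-01,  9.81834481e-01, -9.72833797e-04]), 'contact_force': array([-0.14955831,  0.15596396, -0.76544158]), 'moment': array([ 0.02174963, -0.01453839,  0.07396555]), 'grip_width': 1.0010920133877714}
scene {'fovy': 45.084278920930856, 'cx': 316.1239738616614, 'cy': 224.79632688615945, 'extrinsics': array([[-0.81424152,  0.58033798, -0.01478425,  0.43963805],
       [ 0.47612645,  0.65302418, -0.58895078, -0.24937019],
       [-0.33213603, -0.48658735, -0.80803367,  1.86874273],
       [ 0.        ,  0.        ,  0.        ,  1.        ]])}
top {'fovy': 47.47934719399237, 'cx': 324.3302426435495, 'cy': 236.28306306128263, 'extrinsics': array([[-0.0237501 , -0.99966509, -0.01027849,  0.0599123 ],
       [-0.99631642,  0.02451545, -0.08217415,  0.57112904],
       [ 0.08239861,  0.00828899, -0.99656498,  1.61503726],
       [ 0.        ,  0.        ,  0.        ,  1.        ]])}
wrist {'fovy': 65.70646984690485, 'cx': 317.36984171579695, 'cy': 234.55928419560334, 'extrinsics': array([[ 0.37269743,  0.92795207, -0.00125808, -0.62318452],
       [ 0.89311425, -0.35833671,  0.27192231, -0.03520811],
       [ 0.25188005, -0.10246836, -0.96231839,  0.37891746],
       [ 0.        ,  0.        ,  0.        ,  1.        ]])}
```

View pics/top0.png

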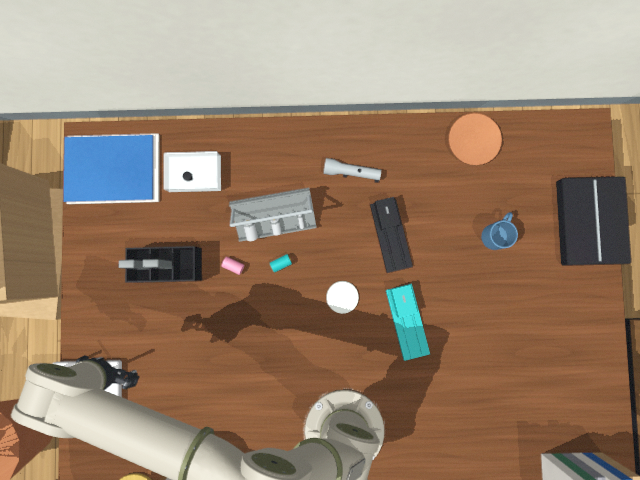

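View pics/scene0.png

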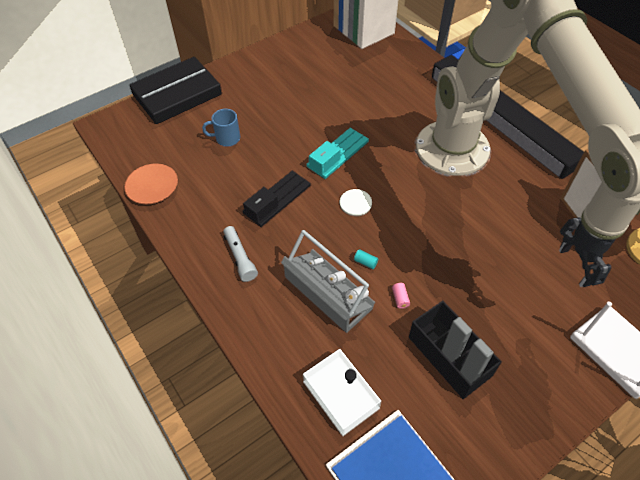

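```bash
python3 - <<'E'
import cv2,numpy as np
t=cv2.imread("pics/top0.png");s=cv2.imread("pics/scene0.png")
a=cv2.resize(t[180:250,220:325],(400,267),interpolation=cv2.INTER_CUBIC)
b=cv2.resize(t[190:280,365:425],(400,600),interpolation=cv2.INTER_CUBIC)
c=cv2.resize(s[225:335,270:385],(400,383),interpolation=cv2.INTER_CUBIC)[:333]
cv2.imwrite("pics/m1.png",np.hstack([np.vstack([a,c]),b]))
E
cat > h.py <<'E'
import numpy as np,cv2
from scipy.spatial.transform import Rotation as R
from plant import readout, imaging, r
def ray(m,u,v,fish=False):
    f=240/np.tan(np.radians(m["fovy"]/2)); d=np.array([(u-m["cx"])/f,(v-m["cy"])/f])
    if fish:
        th=np.hypot(*d); k=np.sin(th)/max(th,1e-9); d=np.r_[d*k,np.cos(th)]
    else: d=np.r_[d,1]
    E=m["extrinsics"]; return -E[:3,:3].T@E[:3,3], E[:3,:3].T@(d/np.linalg.norm(d))
def proj(m,p,fish=False):
    E=m["extrinsics"]; q=E[:3,:3]@np.asarray(p)+E[:3,3]; f=240/np.tan(np.radians(m["fovy"]/2))
    if fish:
        rho=np.hypot(q[0],q[1]); th=np.arctan2(rho,q[2]); return np.array([m["cx"],m["cy"]])+f*th*q[:2]/rho
    return np.array([m["cx"],m["cy"]])+f*q[:2]/q[2]
def plane(m,u,v,z,fish=False):
    o,d=ray(m,u,v,fish); return o+d*(z-o[2])/d[2]
def tri(rays):
    A=sum(np.eye(3)-np.outer(d,d) for o,d in rays); b=sum((np.eye(3)-np.outer(d,d))@o for o,d in rays)
    return np.linalg.solve(A,b)
def rot(s): q=s["tool_rot"]; return R.from_quat([q[1],q[2],q[3],q[0]])
def togo(s,p,Rt):
    """shift in tool mm, rotvec in tool axes, to reach TCP p with rotation matrix Rt"""
    R0=rot(s); return R0.inv().apply(np.asarray(p)-s["tcp_pos"])*1000,(R0.inv()*R.from_matrix(Rt)).as_rotvec()
E
```

```text
(no output)
```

View pics/m1.png

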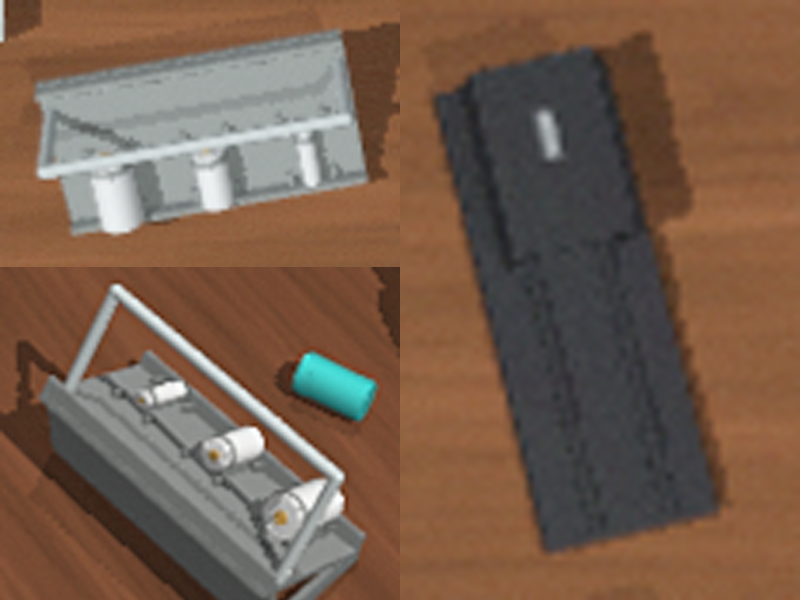

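```bash
cat > geo.py <<'E'
from h import *
T=imaging.camera_model("top");S=imaging.camera_model("scene")
ca=lambda x,y:(220+x/3.81,180+y/3.81); cb=lambda x,y:(365+(x-400)/6.667,190+y/6.667)
L=plane(T,*ca(45,172),.151);Rr=plane(T,*ca(350,119),.151)
ty=(L-Rr)/np.linalg.norm(L-Rr); tx=np.array([ty[1],-ty[0],0]); n3=np.array([0,0,1.])
c,s_=np.cos(np.radians(35)),np.sin(np.radians(35))
tray=(L+Rr)/2+.0013*tx; tray[2]=0
up=c*tx+s_*n3; nor=-s_*tx+c*n3     # slope up, floor normal
cell=tray+.036*n3+.076*ty+.017*nor
E
python3 - <<'E'
from geo import *
np.set_printoptions(precision=4,suppress=True)
print("len",np.linalg.norm(L-Rr),"tray",tray,"yaw",np.arctan2(tx[1],tx[0]),"cell",cell)
nub=cell+.0305*up
print("nub scene",proj(S,nub),"meas",270+280/3.478,225+251/3.478)
print("low end top",proj(T,cell-.0305*up+.017*nor),proj(T,cell-.0305*up),"meas",ca(122,233), "center axis top of end ~",ca(120,180))
P=[plane(T,*cb(x,y),.06) for x,y in((470,75),(598,50),(640,235),(515,268))]
print("hood",np.array(P)); m=(P[2]+P[3])/2; b=(P[0]+P[1])/2; d=m-b
print("mouth",m,"len",np.linalg.norm(d),"w",np.linalg.norm(P[2]-P[3]),"yaw",np.arctan2(-d[1],-d[0]))
Q=[plane(T,*cb(x,y),.014) for x,y in((545,552),(718,515))]
print("near end",Q,sum(Q)/2)
z0=[plane(S,270/1,0,0)] 
E
```

```text
len 0.22577483562450326 tray [0.6172 0.1899 0.    ] yaw 0.14823549521086546 cell [0.5964 0.2636 0.0499]
nub scene [350.5742 295.676 ] meas 350.50603795284644 297.1679125934445
low end top [252.6997 240.9133] [252.8341 238.0532] meas (252.02099737532808, 241.1548556430446) center axis top of end ~ (251.49606299212599, 227.24409448818898)
hood [[ 0.6694 -0.1076  0.06  ]
 [ 0.6791 -0.1645  0.06  ]
 [ 0.5964 -0.1801  0.06  ]
 [ 0.5832 -0.1247  0.06  ]]
mouth [ 0.5898 -0.1524  0.06  ] len 0.08601518177224064 w 0.057027849051962495 yaw 0.19152480836826158
near end [array([ 0.4587, -0.1385,  0.014 ]), array([ 0.4735, -0.2168,  0.014 ])] [ 0.4661 -0.1777  0.014 ]
```

```bash
cat > plan.py <<'E'
from geo import *
def path(wps,s=None):
    """wps: list of (pos, R matrix, nrows); prints row deltas, rotating/moving evenly"""
    s=s or readout.read_state(); p=s["tcp_pos"].copy(); Q=rot(s)
    for P,M,n in wps:
        rv=(Q.inv()*R.from_matrix(M)).as_rotvec(); dp=(np.asarray(P)-p)/n
        for i in range(n):
            d=Q.inv().apply(dp)*1000; print(list(np.round(d,1)),list(np.round(rv/n,3)))
            Q=Q*R.from_rotvec(rv/n); p=p+dp
        print("--",np.round(P,3))
Rg=np.column_stack([-up,np.cross(-nor,-up),-nor])
G=cell-.008*up   # grasp spot on the axis
E
python3 - <<'E'
from plan import *
s=readout.read_state(); W=imaging.camera_model("wrist"); E=W["extrinsics"]
cp=-E[:3,:3].T@E[:3,3]; print("cam in tool",rot(s).inv().apply(cp-s["tcp_pos"]), "cam axis",rot(s).inv().apply(E[2,:3]))
print("det",np.linalg.det(Rg),"total rot",togo(s,G,Rg))
path([((.42,.33,.30),Rg,9),(G+.13*nor,Rg,5)])
E
```

```text
cam in tool [ 0.06902508 -0.00116346 -0.14293808] cam axis [-2.71896561e-01  2.03469752e-04  9.62326462e-01]
det 1.0000000000000002 total rot (array([-449.58551601, -160.87465129,  185.41230072]), array([-0.16326863, -0.5967022 , -0.51275977]))
[np.float64(-29.6), np.float64(-18.0), np.float64(-7.7)] [np.float64(-0.018), np.float64(-0.066), np.float64(-0.057)]
[np.float64(-29.0), np.float64(-19.5), np.float64(-6.1)] [np.float64(-0.018), np.float64(-0.066), np.float64(-0.057)]
[np.float64(-28.2), np.float64(-21.1), np.float64(-4.6)] [np.float64(-0.018), np.float64(-0.066), np.float64(-0.057)]
[np.float64(-27.2), np.float64(-22.6), np.float64(-3.1)] [np.float64(-0.018), np.float64(-0.066), np.float64(-0.057)]
[np.float64(-26.1), np.float64(-24.1), np.float64(-1.8)] [np.float64(-0.018), np.float64(-0.066), np.float64(-0.057)]
[np.float64(-24.7), np.float64(-25.5), np.float64(-0.5)] [np.float64(-0.018), np.float64(-0.066), np.float64(-0.057)]
[np.float64(-23.2), np.float64(-26.9), np.float64(0.6)] [np.float64(-0.018), np.float64(-0.066), np.float64(-0.057)]
[np.float64(-21.6), np.float64(-28.2), np.float64(1.6)] [np.float64(-0.018), np.float64(-0.066), np.float64(-0.057)]
[np.float64(-19.8), np.float64(-29.4), np.float64(2.4)] [np.float64(-0.018), np.float64(-0.066), np.float64(-0.057)]
-- [0.42 0.33 0.3 ]
[np.float64(3.3), np.float64(-18.3), np.float64(33.9)] [np.float64(0.0), np.float64(-0.0), np.float64(0.0)]
[np.float64(3.3), np.float64(-18.3), np.float64(33.9)] [np.float64(0.0), np.float64(-0.0), np.float64(0.0)]
[np.float64(3.3), np.float64(-18.3), np.float64(33.9)] [np.float64(0.0), np.float64(-0.0), np.float64(0.0)]
[np.float64(3.3), np.float64(-18.3), np.float64(33.9)] [np.float64(0.0), np.float64(-0.0), np.float64(0.0)]
[np.float64(3.3), np.float64(-18.3), np.float64(33.9)] [np.float64(0.0), np.float64(-0.0), np.float64(0.0)]
-- [0.516 0.252 0.152]
```

Call:
carry_out([
  [[-30,-18,-8,-0.018,-0.066,-0.057,0.25],[-29,-20,-6,-0.018,-0.066,-0.057,0.25],[-28,-21,-5,-0.018,-0.066,-0.057,0.25],[-27,-23,-3,-0.018,-0.066,-0.057,0.25],[-26,-24,-2,-0.018,-0.066,-0.057,0.25]],
])

```text
t: 0.65
tcp_pos: [0.3374, 0.4385, 0.2668]
tool_rot: [0.172, 0.038, 0.984, 0.009]
contact_force: [-0.8, -0.2, 0.8]
grip_width: 0.75
```

Call:
carry_out([
  [[-25,-26,-1,-0.018,-0.066,-0.057,0.25],[-23,-27,1,-0.018,-0.066,-0.057,0.25],[-22,-28,2,-0.018,-0.066,-0.057,0.25],[-20,-29,2,-0.018,-0.066,-0.057,0.25],[0,0,0,0,0,0,0.25]],
])

```text
t: 1.15
tcp_pos: [0.4269, 0.3205, 0.3009]
tool_rot: [0.307, -0.084, 0.948, 0.019]
contact_force: [-0.6, 0.1, -0.1]
grip_width: 0.752
```

```bash
python3 - <<'E'
from plan import *
s=readout.read_state(); print(s["tcp_pos"],s["grip_width"],s["joint_pos"],togo(s,G,Rg)[1])
path([(G+.13*nor,Rg,5)])
E
```

```text
[0.42691028 0.320458   0.30089777] 0.752056954309293 [-1.14504623 -0.20158456  0.11517983  2.00281603  0.59679357  0.99342863
  0.47492695] [0.00063743 0.01490439 0.02763026]
[np.float64(5.3), np.float64(-16.1), np.float64(33.3)] [np.float64(0.0), np.float64(0.003), np.float64(0.006)]
[np.float64(5.1), np.float64(-16.2), np.float64(33.3)] [np.float64(0.0), np.float64(0.003), np.float64(0.006)]
[np.float64(4.9), np.float64(-16.2), np.float64(33.3)] [np.float64(0.0), np.float64(0.003), np.float64(0.006)]
[np.float64(4.7), np.float64(-16.2), np.float64(33.3)] [np.float64(0.0), np.float64(0.003), np.float64(0.006)]
[np.float64(4.5), np.float64(-16.2), np.float64(33.4)] [np.float64(0.0), np.float64(0.003), np.float64(0.006)]
-- [0.516 0.252 0.152]
```

Call:
carry_out([
  [[5,-16,33,0,0.003,0.006,0.25],[5,-16,33,0,0.003,0.006,0.25],[5,-16,33,0,0.003,0.006,0.25],[5,-16,30,0,0.003,0.006,0.25],[0,0,0,0,0,0,0.25]],
])

```text
t: 1.65
tcp_pos: [0.4963, 0.2665, 0.1828]
tool_rot: [0.301, -0.071, 0.951, 0.026]
contact_force: [0.5, -0.9, -0.1]
grip_width: 0.748
```

```bash
python3 - <<'E'
from plan import *
s=readout.read_state(); W=imaging.camera_model("wrist"); im=imaging.snapshot("wrist")
print(s["tcp_pos"],s["joint_pos"],togo(s,G,Rg)); np.save("w1.npy",W,allow_pickle=True)
print("end proj",proj(W,cell-.0305*up,True),"cell",proj(W,cell,True),"nub",proj(W,cell+.0305*up,True))
cv2.imwrite("pics/w1.png",im[:,:,::-1])
E
```

```text
[0.49631267 0.26646267 0.18280004] [-1.04274443 -0.07486635  0.27295628  2.16377752  0.63768737  0.6223613
  0.5088622 ] (array([  3.96639029, -18.65569011, 165.23085743]), array([ 0.00626673,  0.00294269, -0.00151252]))
end proj [296.1288882  183.53697745] cell [296.63661936 218.94484784] nub [297.23812778 252.80453975]
```

View pics/w1.png

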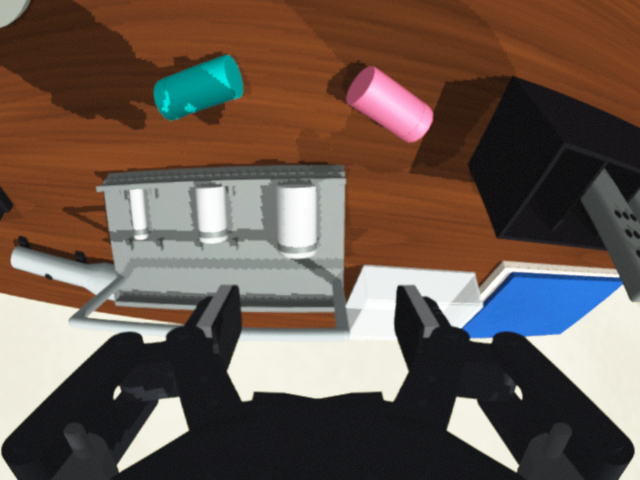

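Call:
carry_out([
  [[2,-10,20,0.006,0.003,-0.002,0.25],[2,-9,25,0,0,0,0.25],[0,0,35,0,0,0,0.25],[0,0,30,0,0,0,0.25],[0,0,0,0,0,0,0.25]],
])

```text
t: 2.2
tcp_pos: [0.5607, 0.2707, 0.0977]
tool_rot: [0.304, -0.075, 0.949, 0.029]
contact_force: [0.1, 0.4, -0.6]
grip_width: 0.75
```

```bash
python3 - <<'E'
from plan import *
s=readout.read_state(); W=imaging.camera_model("wrist"); im=imaging.snapshot("wrist")
print(s["tcp_pos"],s["joint_pos"],togo(s,G,Rg))
print("end proj",proj(W,cell-.0305*up,True),"cell",proj(W,cell,True),"nub",proj(W,cell+.0305*up,True))
cv2.imwrite("pics/w2.png",im[:,:,::-1])
E
```

```text
[0.56069872 0.27065502 0.09765387] [-0.97954283  0.18335027  0.34869615  2.13980749  0.67874183  0.33856514
  0.48392621] (array([  7.99201053, -13.09300696,  58.46005477]), array([0.01486872, 0.01029196, 0.00383567]))
end proj [295.54128642 202.95505803] cell [296.20292488 255.12900471] nub [297.05039238 302.60150295]
```

View pics/w2.png

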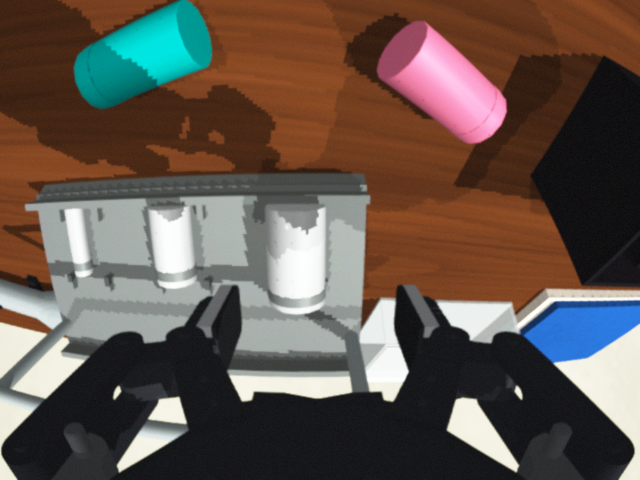

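Call:
carry_out([
  [[5,-8,5,0.015,0.01,0.004,0.25],[3,-5,15,0,0,0,0.25],[0,0,15,0,0,0,0.25],[0,0,0,0,0,0,0.25]],
])

```text
t: 2.65
tcp_pos: [0.5759, 0.2649, 0.0718]
tool_rot: [0.303, -0.071, 0.95, 0.026]
contact_force: [0.2, -0.2, -0.5]
grip_width: 0.747
```

```bash
python3 - <<'E'
from plan import *
s=readout.read_state()
print(s["tcp_pos"],s["joint_pos"],togo(s,G-.010*nor,Rg))
E
```

```text
[0.57589264 0.26493132 0.07178505] [-0.9653337   0.25681544  0.37076813  2.12970992  0.69660683  0.27442768
  0.46011744] (array([ 4.37966607, -4.60605753, 39.3448644 ]), array([ 0.00646155,  0.0067462 , -0.00127803]))
```

Call:
carry_out([
  [[4,-5,10,0.006,0.006,0,0.25],[1,-1,12,0,0,0,0.25],[0,0,10,0,0,0,0.25],[0,0,0,0,0,0,0.25]],
])

```text
t: 3.05
tcp_pos: [0.5919, 0.2626, 0.0441]
tool_rot: [0.301, -0.07, 0.951, 0.024]
contact_force: [-0.1, -0.1, 0.7]
grip_width: 0.752
```

```bash
python3 - <<'E'
from plan import *
s=readout.read_state()
print(s["tcp_pos"],s["joint_pos"],togo(s,G-.010*nor,Rg))
E
```

```text
[0.59185502 0.2626291  0.04414589] [-0.95296828  0.33935497  0.39183519  2.11136174  0.7094612   0.20617706
  0.43890769] (array([0.94731117, 0.26212845, 7.89929252]), array([ 0.00300995,  0.00333343, -0.00256192]))
```

Final 8 mm, then close gently and firm up.

Call:
carry_out([
  [[1,0,8,0.003,0.003,-0.003,0.25],[0,0,0,0,0,0,0.3],[0,0,0,0,0,0,0.5],[0,0,0,0,0,0,0.65],[0,0,0,0,0,0,0.8]],
], newtons=40)

```text
t: 3.55
tcp_pos: [0.5958, 0.2633, 0.0363]
tool_rot: [0.3, -0.071, 0.951, 0.022]
contact_force: [1.0, -0.5, -0.4]
grip_width: 0.384
```

Call:
carry_out([
  [[0,0,0,0,0,0,0.9],[0,0,0,0,0,0,0.9],[0,0,0,0,0,0,0.9]],
], newtons=50)

```text
t: 3.85
tcp_pos: [0.5956, 0.2633, 0.0365]
tool_rot: [0.3, -0.071, 0.951, 0.022]
contact_force: [0.3, -0.2, -1.0]
grip_width: 0.379
```

```bash
python3 - <<'E'
from plan import *
s=readout.read_state()
print(s["tcp_pos"],s["joint_pos"],s["grip_width"],s["contact_force"],togo(s,G-.010*nor,Rg))
E
```

```text
[0.59563744 0.26328229 0.03649671] [-0.9490135   0.3627737   0.39208475  2.10191722  0.70927196  0.19652055
  0.43751528] 0.37908511553785385 [ 0.31976841 -0.19810142 -0.97309816] (array([-0.32370499,  0.20030874, -0.56552908]), array([-0.00055316, -0.00030607,  0.00089871]))
```

Call:
carry_out([
  [[0,0,-10,0,0,0,0.9],[0,0,-20,0,0,0,0.9],[0,0,-30,0,0,0,0.9],[0,0,-35,0,0,0,0.9],[0,0,-35,0,0,0,0.9]],
])

```text
t: 4.35
tcp_pos: [0.5184, 0.2494, 0.1429]
tool_rot: [0.297, -0.071, 0.952, 0.018]
contact_force: [0.3, -0.4, 0.1]
grip_width: 0.376
```

Call:
carry_out([
  [[0,0,-35,0,0,0,0.9],[0,0,-35,0,0,0,0.9],[0,0,0,0,0,0,0.9]],
])

```text
t: 4.65
tcp_pos: [0.4752, 0.2438, 0.2072]
tool_rot: [0.298, -0.071, 0.952, 0.021]
contact_force: [1.3, 0.1, -1.9]
grip_width: 0.376
```

```bash
python3 - <<'E'
from plan import *
s=readout.read_state(); W=imaging.camera_model("wrist"); im=imaging.snapshot("wrist")
print(s["tcp_pos"],s["joint_pos"],s["grip_width"],s["contact_force"])
cv2.imwrite("pics/w3.png",im[:,:,::-1])
yaw=.20; cx=np.array([np.cos(yaw),np.sin(yaw),0]); Rc=np.column_stack([-cx,[-cx[1],cx[0],0],[0,0,-1]]); print(np.linalg.det(Rc))
mouth=np.array([.5898,-.1524,0])
P=mouth-.068*cx+np.array([0,0,.14])
path([((.50,.08,.24),Rc,10),(P,Rc,8)])
E
```

```text
[0.47523895 0.24379328 0.20719737] [-1.0464281  -0.17718083  0.26053328  2.18542034  0.6211843   0.71143273
  0.54908765] 0.3757517689207225 [ 1.32654297  0.1415388  -1.86366322]
1.0
[np.float64(-2.0), np.float64(-16.5), np.float64(-2.8)] [np.float64(-0.002), np.float64(0.061), np.float64(-0.005)]
[np.float64(-1.7), np.float64(-16.5), np.float64(-2.9)] [np.float64(-0.002), np.float64(0.061), np.float64(-0.005)]
[np.float64(-1.4), np.float64(-16.5), np.float64(-3.1)] [np.float64(-0.002), np.float64(0.061), np.float64(-0.005)]
[np.float64(-1.2), np.float64(-16.5), np.float64(-3.2)] [np.float64(-0.002), np.float64(0.061), np.float64(-0.005)]
[np.float64(-0.9), np.float64(-16.5), np.float64(-3.3)] [np.float64(-0.002), np.float64(0.061), np.float64(-0.005)]
[np.float64(-0.6), np.float64(-16.5), np.float64(-3.3)] [np.float64(-0.002), np.float64(0.061), np.float64(-0.005)]
[np.float64(-0.3), np.float64(-16.5), np.float64(-3.4)] [np.float64(-0.002), np.float64(0.061), np.float64(-0.005)]
[np.float64(-0.0), np.float64(-16.5), np.float64(-3.4)] [np.float64(-0.002), np.float64(0.061), np.float6
[... 450 characters left out ...]
64(-0.0), np.float64(0.0)]
[np.float64(3.3), np.float64(-30.7), np.float64(12.5)] [np.float64(0.0), np.float64(-0.0), np.float64(0.0)]
[np.float64(3.3), np.float64(-30.7), np.float64(12.5)] [np.float64(0.0), np.float64(-0.0), np.float64(0.0)]
[np.float64(3.3), np.float64(-30.7), np.float64(12.5)] [np.float64(0.0), np.float64(-0.0), np.float64(0.0)]
[np.float64(3.3), np.float64(-30.7), np.float64(12.5)] [np.float64(0.0), np.float64(-0.0), np.float64(0.0)]
[np.float64(3.3), np.float64(-30.7), np.float64(12.5)] [np.float64(0.0), np.float64(-0.0), np.float64(0.0)]
[np.float64(3.3), np.float64(-30.7), np.float64(12.5)] [np.float64(0.0), np.float64(-0.0), np.float64(0.0)]
-- [ 0.523 -0.166  0.14 ]
```

View pics/w3.png

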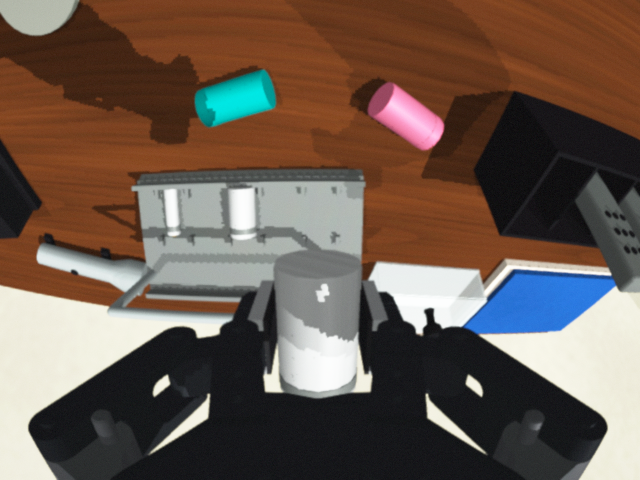

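Call:
carry_out([
  [[-2,-17,-3,-0.002,0.061,-0.005,0.9],[-2,-17,-3,-0.002,0.061,-0.005,0.9],[-1,-17,-3,-0.002,0.061,-0.005,0.9],[-1,-17,-3,-0.002,0.061,-0.005,0.9],[-1,-17,-3,-0.002,0.061,-0.005,0.9]],
])

```text
t: 5.2
tcp_pos: [0.4847, 0.1566, 0.2168]
tool_rot: [0.141, -0.09, 0.986, 0.009]
contact_force: [-0.3, 0.1, -0.4]
grip_width: 0.381
```

Call:
carry_out([
  [[-1,-17,-3,-0.002,0.061,-0.005,0.9],[-1,-17,-3,-0.002,0.061,-0.005,0.9],[0,-17,-3,-0.002,0.061,-0.005,0.9],[0,-17,-3,-0.002,0.061,-0.005,0.9],[0,-17,-3,-0.002,0.061,-0.005,0.9]],
])

```text
t: 5.7
tcp_pos: [0.5004, 0.0669, 0.2284]
tool_rot: [-0.019, -0.103, 0.995, -0.004]
contact_force: [1.2, 0.1, -1.3]
grip_width: 0.376
```

Call:
carry_out([
  [[3,-30,10,0,0,0,0.9],[3,-30,10,0,0,0,0.9],[3,-30,10,0,0,0,0.9],[3,-30,10,0,0,0,0.9],[3,-30,10,0,0,0,0.9]],
])

```text
t: 6.2
tcp_pos: [0.5159, -0.0902, 0.173]
tool_rot: [-0.023, -0.103, 0.994, -0.009]
contact_force: [0.7, -0.2, -1.5]
grip_width: 0.375
```

```bash
cat >> plan.py <<'E'
yaw=.20; cx=np.array([np.cos(yaw),np.sin(yaw),0]); Rc=np.column_stack([-cx,[-cx[1],cx[0],0],[0,0,-1]])
mouth=np.array([.5898,-.1524,0])
E
python3 - <<'E'
from plan import *
s=readout.read_state()
print(s["tcp_pos"],s["joint_pos"],s["grip_width"],s["contact_force"])
path([(mouth-.068*cx+np.array([0,0,.16]),Rc,4)])
E
```

```text
[ 0.51590705 -0.09015882  0.17298342] [-0.59869615  0.30054108  0.84369796  1.72674719 -0.20127987  1.25692978
  2.07034289] 0.3747122009978756 [ 0.71243263 -0.16632929 -1.52997534]
[np.float64(1.9), np.float64(-18.9), np.float64(3.6)] [np.float64(-0.003), np.float64(-0.012), np.float64(0.002)]
[np.float64(2.0), np.float64(-18.9), np.float64(3.5)] [np.float64(-0.003), np.float64(-0.012), np.float64(0.002)]
[np.float64(2.0), np.float64(-18.9), np.float64(3.4)] [np.float64(-0.003), np.float64(-0.012), np.float64(0.002)]
[np.float64(2.0), np.float64(-18.9), np.float64(3.3)] [np.float64(-0.003), np.float64(-0.012), np.float64(0.002)]
-- [ 0.523 -0.166  0.16 ]
```

Call:
carry_out([
  [[2,-19,3,-0.003,-0.012,0.002,0.9],[2,-19,3,-0.003,-0.012,0.002,0.9],[2,-19,3,-0.003,-0.012,0.002,0.9],[2,-15,3,-0.003,-0.012,0.002,0.9],[0,0,0,0,0,0,0.9]],
])

```text
t: 6.7
tcp_pos: [0.517, -0.1749, 0.1535]
tool_rot: [-0.006, -0.092, 0.996, -0.005]
contact_force: [-0.5, -0.4, -0.6]
grip_width: 0.38
```

```bash
python3 - <<'E'
from plan import *
s=readout.read_state(); W=imaging.camera_model("wrist"); im=imaging.snapshot("wrist"); t=imaging.snapshot("top")
np.save("w4.npy",W,allow_pickle=True)
print(s["tcp_pos"],s["joint_pos"],togo(s,mouth-.068*cx+np.array([0,0,.16]),Rc))
for n,p in dict(near=mouth-.125*cx,mouth=mouth).items():
  for y in(-.017,.017): print(n,proj(W,p+y*np.array([-cx[1],cx[0],0])+[0,0,.02],True))
cv2.imwrite("pics/w4.png",im[:,:,::-1]); cv2.imwrite("pics/top4.png",t[:,:,::-1])
g=cv2.convertScaleAbs(im[:,:,::-1],alpha=2.2,beta=10)
cv2.imwrite("pics/w4b.png",g)
E
```

```text
[ 0.51700462 -0.17493361  0.153493  ] [-0.42880421  0.35469325  0.85954527  1.72508517 -0.27101604  1.19866295
  2.25664848] (array([-7.61647929,  7.68663988, -6.67181545]), array([-0.00821164, -0.0132084 , -0.01535466]))
near [306.41779998 162.14032862]
near [352.08870226 161.65018348]
mouth [309.93444029 314.71100569]
mouth [350.65091789 314.09976996]
```

View pics/w4b.png

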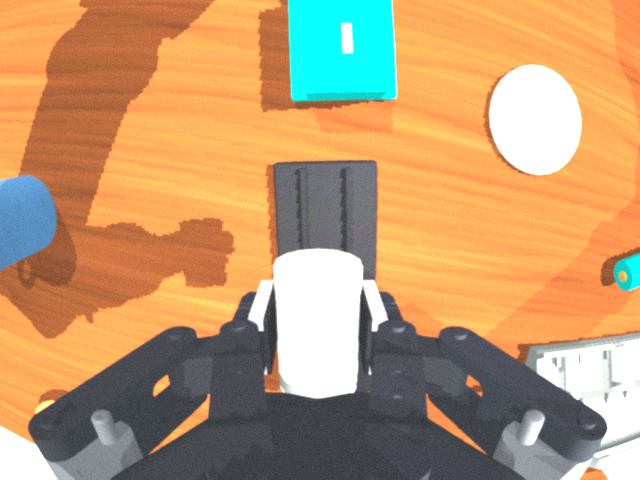

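```bash
python3 - <<'E'
import cv2,numpy as np
im=cv2.imread("pics/w4.png")[150:260,265:385]
g=cv2.convertScaleAbs(im,alpha=4.0)
cv2.imwrite("pics/c4.png",cv2.resize(g,None,fx=5,fy=5,interpolation=cv2.INTER_NEAREST))
E
```

```text
(no output)
```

View pics/c4.png

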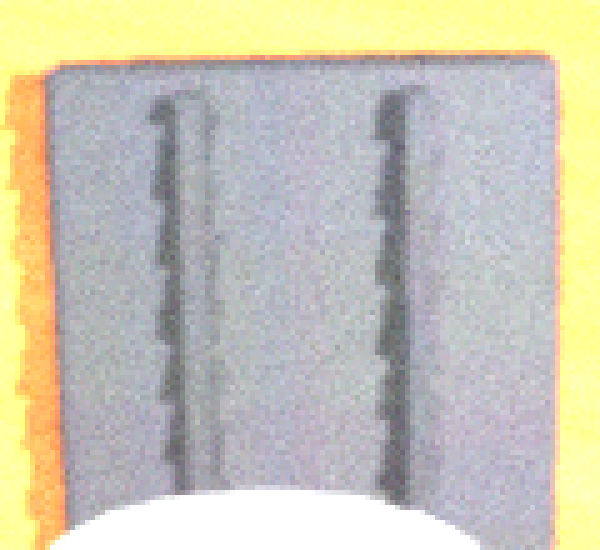

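```bash
python3 - <<'E'
from plan import *
W=np.load("w4.npy",allow_pickle=True).item(); s=readout.read_state()
Pt=lambda x,y:plane(W,265+x/5,150+y/5,.02,True)
A,B,C,D=Pt(177,110),Pt(186,470),Pt(408,110),Pt(410,470)
print(A,B,C,D,"sp",np.linalg.norm(A-C),np.linalg.norm(B-D))
y1=np.arctan2(*(B-A)[[1,0]]),np.arctan2(*(D-C)[[1,0]]); print("yaw",y1)
u=np.array([-np.sin(.2),np.cos(.2),0])
for P in ((A+C)/2,(B+D)/2): print("y off centre line vs mine",(P-mouth)@u*1000+2,"x",(P-mouth)@cx)
e=[plane(W,265+x/5,150+y/5,.014,True) for x,y in((48,70),(552,58))]; print("near end x",[(q-mouth)@cx for q in e],"y",[(q-mouth)@u for q in e])
E
```

```text
[ 0.47876841 -0.19699055  0.02      ] [ 0.53364483 -0.18587856  0.02      ] [ 0.47235016 -0.1630843   0.02      ] [ 0.52717331 -0.15157798  0.02      ] sp 0.0345083779123623 0.034905737291000855
yaw (np.float64(0.19978970334406684), np.float64(0.20687778735163978))
y off centre line vs mine -2.390389710510785 x -0.11745421382121427
y off centre line vs mine -2.203639894924777 x -0.061450989395759735
near end x [np.float64(-0.12375934151498104), np.float64(-0.12465970265942876)] y [np.float64(-0.041591612725459685), np.float64(0.0354439384265872)]
```

```bash
cat >> plan.py <<'E'
yaw=.203; cx=np.array([np.cos(yaw),np.sin(yaw),0]); cu=np.array([-np.sin(yaw),np.cos(yaw),0]); Rc=np.column_stack([-cx,cu,[0,0,-1]])
mouth=np.array([.5898,-.1524,0])-.0024*cu
def at(x,z): return mouth+x*cx+np.array([0,0,z])
def rep(x,z):
    s=readout.read_state(); d,w=togo(s,at(x,z),Rc); q=s["tcp_pos"]-mouth
    print("chg x,y,z",np.round([q@cx*1e3,q@cu*1e3,q[2]*1e3],1),"F",np.round(s["contact_force"],1),"w",round(s["grip_width"],3),"togo",np.round(d,1),np.round(w,3),"t",s["t"])
E
python3 - <<'E'
from plan import *
rep(-.068,.0204)
E
```

```text
chg x,y,z [-74.3  -2.2 153.8] F [-0.1  1.  -1.5] w 0.376 togo [ -8.    3.2 133.3] [-0.007 -0.013 -0.015] t 6.8
```

Call:
carry_out([
  [[-6,3,15,-0.007,-0.013,-0.015,0.9],[-2,1,25,0,0,0,0.9],[0,0,25,0,0,0,0.9],[0,0,20,0,0,0,0.9],[0,0,0,0,0,0,0.9]],
])

```text
t: 7.3
tcp_pos: [0.5275, -0.1591, 0.0652]
tool_rot: [-0.0, -0.106, 0.994, 0.001]
contact_force: [0.6, 0.1, -2.0]
grip_width: 0.38
```

```bash
python3 - <<'E'
from plan import *
rep(-.068,.0204)
E
```

```text
chg x,y,z [-62.4   8.4  65.2] F [ 0.6  0.1 -2. ] w 0.38 togo [ 5.7 -8.4 44.8] [ 0.001 -0.     0.01 ] t 7.3
```

Call:
carry_out([
  [[6,-8,5,0,0,0.01,0.9],[0,0,0,0,0,0,0.9],[0,0,0,0,0,0,0.9]],
])

```text
t: 7.6
tcp_pos: [0.5244, -0.1674, 0.0615]
tool_rot: [0.0, -0.102, 0.995, 0.0]
contact_force: [0.2, 0.5, -0.7]
grip_width: 0.381
```

```bash
python3 - <<'E'
from plan import *
rep(-.068,.0204)
E
```

```text
chg x,y,z [-67.1   0.9  61.5] F [ 0.2  0.5 -0.7] w 0.381 togo [ 0.9 -0.9 41.1] [0.001 0.001 0.002] t 7.6
```

Call:
carry_out([
  [[1,-1,8,0,0,0.002,0.9],[0,0,8,0,0,0,0.9],[0,0,8,0,0,0,0.9],[0,0,6,0,0,0,0.9],[0,0,0,0,0,0,0.9]],
])

```text
t: 8.1
tcp_pos: [0.5247, -0.1689, 0.0306]
tool_rot: [0.002, -0.101, 0.995, 0.0]
contact_force: [0.0, 0.1, -1.8]
grip_width: 0.382
```

```bash
python3 - <<'E'
from plan import *
rep(-.068,.0204)
E
```

```text
chg x,y,z [-67.1  -0.6  30.6] F [ 0.   0.1 -1.8] w 0.382 togo [ 1.   0.6 10.2] [0.    0.004 0.   ] t 8.1
```

Call:
carry_out([
  [[0.5,0.5,4,0,0.004,0,0.9],[0,0,3,0,0,0,0.9],[0,0,1,0,0,0,0.9],[0,0,0,0,0,0,0.9]],
])

```text
t: 8.5
tcp_pos: [0.5242, -0.1685, 0.0218]
tool_rot: [-0.0, -0.101, 0.995, 0.0]
contact_force: [-0.0, -0.1, -0.6]
grip_width: 0.374
```

```bash
python3 - <<'E'
from plan import *
rep(-.068,.0204)
E
```

```text
chg x,y,z [-67.5  -0.2  21.8] F [-0.  -0.1 -0.6] w 0.374 togo [0.5 0.2 1.4] [ 0.    -0.001  0.   ] t 8.5
```

Call:
carry_out([
  [[0,0,1,0,0,0,0.9],[0,0,0.5,0,0,0,0.9],[0,0,0,0,0,0,0.9]],
])

```text
t: 8.8
tcp_pos: [0.5244, -0.1686, 0.022]
tool_rot: [0.0, -0.101, 0.995, 0.001]
contact_force: [0.8, 1.0, -1.0]
grip_width: 0.374
```

Call:
carry_out([
  [[0,0,1,0,0,0,0.9],[0,0,0,0,0,0,0.9]],
])

```text
t: 9.0
tcp_pos: [0.5248, -0.1688, 0.0218]
tool_rot: [0.001, -0.101, 0.995, 0.001]
contact_force: [-0.9, 0.2, -0.1]
grip_width: 0.374
```

```bash
python3 - <<'E'
from plan import *
rep(-.068,.0204)
E
```

```text
chg x,y,z [-66.9  -0.6  21.8] F [-0.9  0.2 -0.1] w 0.374 togo [1.1 0.6 1.4] [ 0.001  0.001 -0.   ] t 9.0
```

Call:
carry_out([
  [[0,0,2.5,0,0,0,0.9],[0,0,2.5,0,0,0,0.9]],
])

```text
t: 9.2
tcp_pos: [0.5251, -0.1689, 0.0213]
tool_rot: [0.001, -0.101, 0.995, 0.002]
contact_force: [-17.7, 7.6, 40.9]
grip_width: 0.376
```

```bash
python3 - <<'E'
from plan import *
rep(-.068,.0204)
im=imaging.snapshot("wrist"); a=cv2.convertScaleAbs(im[:,:,::-1],alpha=2.0)
s=imaging.snapshot("scene")[:,:,::-1]; m=imaging.camera_model("scene"); u,v=proj(m,at(-.06,.031)).astype(int); print(u,v)
c=cv2.resize(cv2.convertScaleAbs(s[v-55:v+55,u-60:u+60],alpha=2.0),(436,400),interpolation=cv2.INTER_CUBIC)
b=a[120:420,180:470]; b=cv2.resize(b,(364,376)); b=cv2.copyMakeBorder(b,0,24,0,0,cv2.BORDER_CONSTANT)
cv2.imwrite("pics/m5.png",np.hstack([b,c]))
E
```

```text
chg x,y,z [-66.7  -0.8  21.3] F [-17.7   7.6  40.9] w 0.376 togo [1.3 0.8 0.9] [ 0.004  0.003 -0.001] t 9.2
286 183
```

View pics/m5.png

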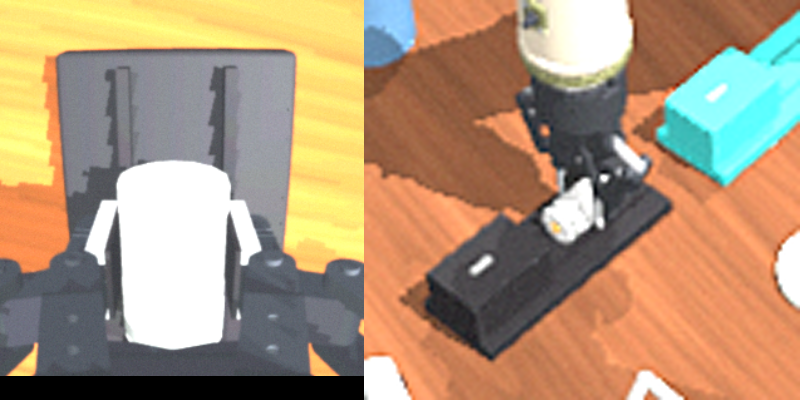

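Call:
carry_out([
  [[0,0,0,0,0,0,0.9],[0,0,0,0,0,0,0.9],[0,0,0,0,0,0,0.9]],
], newtons=20)

```text
t: 9.6
tcp_pos: [0.5257, -0.1691, 0.0224]
tool_rot: [0.003, -0.101, 0.995, 0.002]
contact_force: [-0.1, -0.1, -1.5]
grip_width: 0.378
```

```bash
python3 - <<'E'
from plan import *
rep(-.068,.0204)
E
```

```text
chg x,y,z [-66.1  -1.1  22.4] F [-0.1 -0.1 -1.5] w 0.378 togo [1.9 1.1 2. ] [ 0.004  0.006 -0.001] t 9.6
```

Call:
carry_out([
  [[0,0.5,1,0,0,0,0.9],[0,0,0.5,0,0,0,0.9],[0,0,0.5,0,0,0,0.6],[0,0,0,0,0,0,0.5],[0,0,0,0,0,0,0.4]],
])

```text
t: 10.1
tcp_pos: [0.526, -0.169, 0.0205]
tool_rot: [0.003, -0.101, 0.995, 0.002]
contact_force: [0.9, -0.4, -0.0]
grip_width: 0.601
```

Call:
carry_out([
  [[0,0,0,0,0,0,0.35],[0,0,0,0,0,0,0.35],[0,0,-20,0,0,0,0.35],[0,0,-30,0,0,0,0.35],[0,0,-30,0,0,0,0.35]],
])

```text
t: 10.6
tcp_pos: [0.5223, -0.1681, 0.0976]
tool_rot: [-0.002, -0.101, 0.995, 0.003]
contact_force: [0.6, -0.6, 0.9]
grip_width: 0.646
```

```bash
python3 - <<'E'
from plan import *
rep(-.112,.09)
W=imaging.camera_model("wrist"); im=imaging.snapshot("wrist"); np.save("w6.npy",W,allow_pickle=True)
for x in(-.0905,-.0295): print(proj(W,at(x,.048),True),proj(W,at(x,.031)+.017*cu,True),proj(W,at(x,.031)-.017*cu,True))
cv2.imwrite("pics/w6.png",cv2.convertScaleAbs(im[:,:,::-1],alpha=1.6))
E
```

```text
chg x,y,z [-69.3   0.7  97.6] F [ 0.6 -0.6  0.9] w 0.646 togo [42.7 -0.8  7.8] [ 0.006 -0.004 -0.001] t 10.6
[317.18842538 224.21392875] [346.30692006 217.09483711] [287.68751297 217.24522468]
[317.31904228 324.80210755] [344.01043658 311.41566105] [290.26082867 311.62477879]
```

View pics/w6.png

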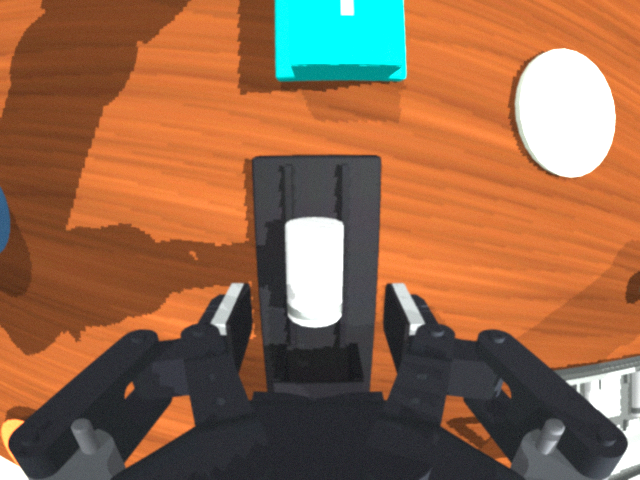

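Call:
carry_out([
  [[20,0,0,0.005,-0.004,0,0.8],[20,0,0,0,0,0,1],[8,0,0,0,0,0,1],[0,0,0,0,0,0,1],[0,0,0,0,0,0,1]],
])

```text
t: 11.15
tcp_pos: [0.4792, -0.1791, 0.1044]
tool_rot: [0.006, -0.101, 0.995, -0.001]
contact_force: [0.2, 0.7, -0.3]
grip_width: -0.0
```

```bash
python3 - <<'E'
from plan import *
rep(-.116,.025)
E
```

```text
chg x,y,z [-113.7   -1.5  104.4] F [ 0.2  0.7 -0.3] w -0.0 togo [ 3.3  1.7 79.4] [-0.003  0.012 -0.   ] t 11.15
```

Call:
carry_out([
  [[3,1,20,-0.003,0.012,0,1],[0,0,20,0,0,0,1],[0,0,15,0,0,0,1],[0,0,8,0,0,0,1],[0,0,0,0,0,0,1]],
])

```text
t: 11.65
tcp_pos: [0.4803, -0.1776, 0.0387]
tool_rot: [0.001, -0.103, 0.995, -0.0]
contact_force: [-0.3, -0.3, -0.0]
grip_width: 0.004
```

```bash
python3 - <<'E'
from plan import *
rep(-.116,.025)
E
```

```text
chg x,y,z [-112.3   -0.2   38.7] F [-0.3 -0.3 -0. ] w 0.004 togo [ 3.7  0.2 13.7] [-0.001  0.001  0.003] t 11.65
```

Call:
carry_out([
  [[3,0,5,0,0,0.003,1],[1,0,5,0,0,0,1],[0,0,3,0,0,0,1],[0,0,0,0,0,0,1]],
])

```text
t: 12.05
tcp_pos: [0.4772, -0.1789, 0.026]
tool_rot: [0.002, -0.101, 0.995, -0.001]
contact_force: [-0.0, 0.6, -0.9]
grip_width: -0.004
```

```bash
python3 - <<'E'
from plan import *
rep(-.116,.025)
E
```

```text
chg x,y,z [-115.7   -0.9   26. ] F [-0.   0.6 -0.9] w -0.004 togo [0.3 0.9 1. ] [-0.002  0.003 -0.   ] t 12.05
```

Call:
carry_out([
  [[-6,0.5,0,-0.002,0.003,0,1],[-8,0.5,0,0,0,0,1],[-8,0,0,0,0,0,1],[-6,0,0,0,0,0,1],[0,0,0,0,0,0,1]],
])

```text
t: 12.55
tcp_pos: [0.5081, -0.1713, 0.0269]
tool_rot: [0.001, -0.102, 0.995, 0.0]
contact_force: [-0.2, 0.9, 0.7]
grip_width: 0.001
```

```bash
python3 - <<'E'
from plan import *
rep(-.055,.025)
E
```

```text
chg x,y,z [-83.8   0.3  26.9] F [-0.2  0.9  0.7] w 0.001 togo [-28.8  -0.3   1.9] [0.    0.001 0.001] t 12.55
```

Call:
carry_out([
  [[-6,0,0.5,0,0,0,1],[-7,0,0.5,0,0,0,1],[-6,0,0.5,0,0,0,1],[-3,0,0,0,0,0,1],[0,0,0,0,0,0,1]],
])

```text
t: 13.05
tcp_pos: [0.5313, -0.1668, 0.0251]
tool_rot: [0.0, -0.102, 0.995, 0.0]
contact_force: [0.2, -0.3, -0.2]
grip_width: -0.003
```

```bash
python3 - <<'E'
from plan import *
rep(-.055,.025)
W=imaging.camera_model("wrist"); im=imaging.snapshot("wrist")
cv2.imwrite("pics/w7.png",cv2.convertScaleAbs(im[:,:,::-1],alpha=1.6))
E
```

```text
chg x,y,z [-60.2   0.1  25.1] F [ 0.2 -0.3 -0.2] w -0.003 togo [-5.2 -0.1  0.1] [0.    0.001 0.001] t 13.05
```

View pics/w7.png

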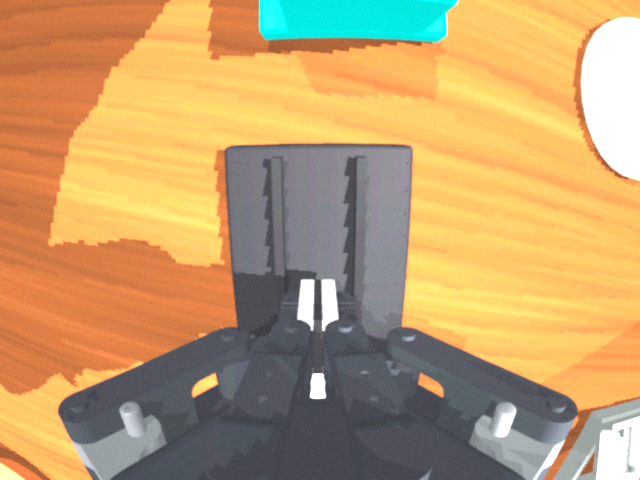

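Call:
carry_out([
  [[-2,0,0,0,0,0,1],[-2,0,0,0,0,0,1]],
])

```text
t: 13.3
tcp_pos: [0.5346, -0.1662, 0.0251]
tool_rot: [-0.0, -0.101, 0.995, 0.0]
contact_force: [-1.2, -0.3, 0.9]
grip_width: -0.0
```

Call:
carry_out([
  [[-2,0,0,0,0,0,1],[-2,0,0,0,0,0,1]],
])

```text
t: 13.5
tcp_pos: [0.5385, -0.1655, 0.0251]
tool_rot: [-0.0, -0.101, 0.995, 0.0]
contact_force: [-1.2, -0.1, 0.4]
grip_width: 0.003
```

```bash
python3 - <<'E'
from plan import *
rep(-.05,.025)
E
```

```text
chg x,y,z [-52.9  -0.1  25.1] F [-1.2 -0.1  0.4] w 0.003 togo [-2.9  0.1  0.1] [ 0.    -0.    -0.001] t 13.5
```

Call:
carry_out([
  [[-1.5,0,0,0,0,0,1]],
])

```text
t: 13.6
tcp_pos: [0.5402, -0.165, 0.0251]
tool_rot: [-0.0, -0.101, 0.995, 0.0]
contact_force: [-1.0, -0.3, -0.4]
grip_width: -0.001
```

Call:
carry_out([
  [[-1.5,0,0,0,0,0,1]],
])

```text
t: 13.7
tcp_pos: [0.5418, -0.1648, 0.0251]
tool_rot: [-0.0, -0.101, 0.995, 0.0]
contact_force: [-1.1, -0.8, 0.7]
grip_width: 0.001
```

Call:
carry_out([
  [[-1.5,0,0,0,0,0,1]],
])

```text
t: 13.8
tcp_pos: [0.5433, -0.1644, 0.0251]
tool_rot: [-0.0, -0.101, 0.995, 0.0]
contact_force: [-0.9, -0.2, 1.1]
grip_width: 0.0
```

Call:
carry_out([
  [[-1.5,0,0,0,0,0,1]],
])

```text
t: 13.9
tcp_pos: [0.5449, -0.1641, 0.0251]
tool_rot: [-0.0, -0.101, 0.995, 0.0]
contact_force: [-0.6, -1.4, 0.5]
grip_width: 0.002
```

Call:
carry_out([
  [[-1.5,0,0,0,0,0,1]],
])

```text
t: 14.0
tcp_pos: [0.5465, -0.1638, 0.0251]
tool_rot: [-0.0, -0.101, 0.995, 0.0]
contact_force: [-0.4, -0.0, 1.1]
grip_width: 0.0
```

Call:
carry_out([
  [[-1.5,0,0,0,0,0,1]],
])

```text
t: 14.1
tcp_pos: [0.5482, -0.1635, 0.0251]
tool_rot: [-0.0, -0.101, 0.995, 0.0]
contact_force: [-1.0, -0.5, 0.1]
grip_width: 0.001
```

Call:
carry_out([
  [[-1.5,0,0,0,0,0,1]],
])

```text
t: 14.2
tcp_pos: [0.5497, -0.1632, 0.0251]
tool_rot: [-0.0, -0.101, 0.995, 0.0]
contact_force: [-0.8, -0.5, 0.1]
grip_width: -0.003
```

Call:
carry_out([
  [[-1.5,0,0,0,0,0,1]],
])

```text
t: 14.3
tcp_pos: [0.5513, -0.1628, 0.0251]
tool_rot: [-0.0, -0.101, 0.995, 0.0]
contact_force: [-0.6, -0.3, 0.8]
grip_width: -0.001
```

Call:
carry_out([
  [[-1.5,0,0,0,0,0,1]],
])

```text
t: 14.4
tcp_pos: [0.5529, -0.1625, 0.0251]
tool_rot: [-0.0, -0.101, 0.995, 0.0]
contact_force: [-1.4, 0.2, 0.9]
grip_width: -0.001
```

Call:
carry_out([
  [[-1.5,0,0,0,0,0,1]],
])

```text
t: 14.5
tcp_pos: [0.5545, -0.1622, 0.0251]
tool_rot: [-0.0, -0.101, 0.995, 0.0]
contact_force: [-1.5, -0.0, 1.1]
grip_width: -0.001
```

Call:
carry_out([
  [[-1.5,0,0,0,0,0,1]],
])

```text
t: 14.6
tcp_pos: [0.5561, -0.1618, 0.0251]
tool_rot: [-0.0, -0.101, 0.995, 0.0]
contact_force: [-0.8, 0.7, 1.2]
grip_width: 0.003
```

Call:
carry_out([
  [[-1.5,0,0,0,0,0,1]],
])

```text
t: 14.7
tcp_pos: [0.5577, -0.1615, 0.0251]
tool_rot: [-0.0, -0.101, 0.995, 0.0]
contact_force: [-1.4, -0.3, 1.3]
grip_width: 0.002
```

Call:
carry_out([
  [[-1.5,0,0,0,0,0,1]],
])

```text
t: 14.8
tcp_pos: [0.5593, -0.1612, 0.0251]
tool_rot: [-0.0, -0.101, 0.995, 0.0]
contact_force: [-1.0, -0.4, 0.9]
grip_width: -0.0
```

Call:
carry_out([
  [[-1.5,0,0,0,0,0,1]],
])

```text
t: 14.9
tcp_pos: [0.5609, -0.1609, 0.0251]
tool_rot: [-0.0, -0.101, 0.995, 0.0]
contact_force: [-0.5, -0.1, 0.8]
grip_width: 0.003
```

Call:
carry_out([
  [[-1.5,0,0,0,0,0,1]],
])

```text
t: 15.0
tcp_pos: [0.5625, -0.1605, 0.0251]
tool_rot: [-0.0, -0.101, 0.995, 0.0]
contact_force: [-1.1, 0.0, 0.1]
grip_width: -0.002
```

Call:
carry_out([
  [[-1.5,0,0,0,0,0,1]],
])

```text
t: 15.1
tcp_pos: [0.5632, -0.1605, 0.025]
tool_rot: [-0.001, -0.101, 0.995, 0.0]
contact_force: [-8.2, -0.7, 5.4]
grip_width: 0.002
```

Call:
carry_out([
  [[-1.5,0,0,0,0,0,1]],
])

```text
t: 15.2
tcp_pos: [0.5632, -0.1606, 0.0248]
tool_rot: [-0.002, -0.1, 0.995, 0.001]
contact_force: [-8.5, 0.8, 6.0]
grip_width: -0.005
```

Call:
carry_out([
  [[5,0,0,0,0,0,1],[3,0,-4,0,-0.06,0,1],[0,0,0,0,-0.06,0,1],[0,0,0,0,0,0,1]],
])

```text
t: 15.6
tcp_pos: [0.5559, -0.1622, 0.0288]
tool_rot: [0.06, -0.101, 0.993, 0.006]
contact_force: [-0.6, -0.8, -0.4]
grip_width: -0.002
```

```bash
cat >> plan.py <<'E'
Rp=Rc@R.from_rotvec([0,-.12,0]).as_matrix()
def rep2(x,z):
    s=readout.read_state(); d,w=togo(s,at(x,z),Rp); rep(x,z); print("tilted togo",np.round(d,1),np.round(w,3),"Fx",round(float(s["contact_force"]@cx),1))
E
python3 - <<'E'
from plan import *
print("touch x",(np.array([.5632,-.1605,0])-mouth)@cx)
rep2(-.030,.029)
E
```

```text
touch x -0.027686829787945337
chg x,y,z [-35.2  -0.3  28.8] F [-0.6 -0.8 -0.4] w -0.002 togo [-5.2  0.4  0.4] [ 0.     0.12  -0.001] t 15.6
tilted togo [-5.2  0.4  0.4] [ 0.    -0.    -0.001] Fx -0.7
```

Call:
carry_out([
  [[-2,0,0.2,0,0,0,1],[-2,0,0.2,0,0,0,1]],
])

```text
t: 15.8
tcp_pos: [0.5605, -0.1609, 0.0293]
tool_rot: [0.059, -0.101, 0.993, 0.006]
contact_force: [-0.1, 0.3, 0.5]
grip_width: 0.002
```

Call:
carry_out([
  [[-2,0,0.2,0,0,0,1]],
])

```text
t: 15.9
tcp_pos: [0.5632, -0.1601, 0.0295]
tool_rot: [0.059, -0.101, 0.993, 0.006]
contact_force: [-0.0, 0.0, -0.2]
grip_width: 0.006
```

Call:
carry_out([
  [[-2,0,0.2,0,0,0,1]],
])

```text
t: 16.0
tcp_pos: [0.564, -0.16, 0.029]
tool_rot: [0.057, -0.101, 0.993, 0.006]
contact_force: [-14.4, -1.3, 11.4]
grip_width: -0.006
```

```bash
python3 - <<'E'
from plan import *
rep2(-.0227,.029)
E
```

```text
chg x,y,z [-26.8   0.1  29. ] F [-14.4  -1.3  11.4] w -0.006 togo [-4.1 -0.1  0.4] [0.001 0.115 0.   ] t 16.0
tilted togo [-4.1 -0.1  0.4] [ 0.001 -0.005  0.   ] Fx -14.3
```

Call:
carry_out([
  [[-2.5,0,0,0,0,0,1]],
])

```text
t: 16.1
tcp_pos: [0.5641, -0.1602, 0.0286]
tool_rot: [0.054, -0.101, 0.993, 0.007]
contact_force: [-14.9, -1.2, 10.0]
grip_width: 0.004
```

Call:
carry_out([
  [[-2.5,0,0,0,0,0,1]],
])

```text
t: 16.2
tcp_pos: [0.5641, -0.1605, 0.0281]
tool_rot: [0.051, -0.1, 0.994, 0.007]
contact_force: [-12.1, 0.4, 9.0]
grip_width: -0.001
```

```bash
python3 - <<'E'
from plan import *
rep2(-.0227,.029)
E
```

```text
chg x,y,z [-26.8  -0.3  28.1] F [-12.1   0.4   9. ] w -0.001 togo [-4.2  0.3 -0.5] [ 0.004  0.104 -0.001] t 16.2
tilted togo [-4.2  0.3 -0.5] [ 0.003 -0.016 -0.002] Fx -11.7
```

Call:
carry_out([
  [[-3,0.3,-1.5,0.003,-0.016,-0.002,1]],
])

```text
t: 16.3
tcp_pos: [0.5645, -0.1603, 0.0286]
tool_rot: [0.057, -0.101, 0.993, 0.006]
contact_force: [-9.1, -1.2, 0.2]
grip_width: -0.005
```

```bash
python3 - <<'E'
from plan import *
rep2(-.0227,.029)
E
```

```text
chg x,y,z [-26.4  -0.2  28.6] F [-9.1 -1.2  0.2] w -0.005 togo [-3.7  0.2  0.1] [ 0.001  0.114 -0.   ] t 16.3
tilted togo [-3.7  0.2  0.1] [ 0.001 -0.006 -0.   ] Fx -9.2
```

Call:
carry_out([
  [[-3,0.2,-0.7,0.001,-0.012,0,1]],
])

```text
t: 16.4
tcp_pos: [0.5648, -0.1601, 0.0282]
tool_rot: [0.06, -0.101, 0.993, 0.007]
contact_force: [-8.2, -2.3, -0.7]
grip_width: -0.001
```

```bash
python3 - <<'E'
from plan import *
rep2(-.0227,.029)
E
```

```text
chg x,y,z [-26.   -0.1  28.2] F [-8.2 -2.3 -0.7] w -0.001 togo [-3.4  0.1 -0.4] [ 0.001  0.121 -0.001] t 16.4
tilted togo [-3.4  0.1 -0.4] [ 0.001  0.001 -0.001] Fx -8.5
```

Call:
carry_out([
  [[-4,0.1,-0.8,0.001,-0.006,0,1]],
])

```text
t: 16.5
tcp_pos: [0.5655, -0.16, 0.0281]
tool_rot: [0.06, -0.1, 0.993, 0.007]
contact_force: [-10.9, -2.6, 4.3]
grip_width: 0.002
```

```bash
python3 - <<'E'
from plan import *
rep2(-.0227,.029)
E
```

```text
chg x,y,z [-25.3  -0.2  28.1] F [-10.9  -2.6   4.3] w 0.002 togo [-2.7  0.2 -0.6] [ 0.001  0.121 -0.003] t 16.5
tilted togo [-2.7  0.2 -0.6] [ 0.001  0.001 -0.003] Fx -11.2
```

Call:
carry_out([
  [[-4,0.3,-1,0.001,-0.006,-0.003,1]],
])

```text
t: 16.6
tcp_pos: [0.5663, -0.1598, 0.0281]
tool_rot: [0.06, -0.101, 0.993, 0.007]
contact_force: [-10.3, -1.1, 2.0]
grip_width: 0.002
```

Call:
carry_out([
  [[-4,0.3,-1,0.001,-0.006,-0.003,1]],
])

```text
t: 16.7
tcp_pos: [0.5672, -0.1596, 0.0281]
tool_rot: [0.06, -0.102, 0.993, 0.007]
contact_force: [-9.4, -1.8, 1.2]
grip_width: 0.001
```

```bash
python3 - <<'E'
from plan import *
rep2(-.0227,.029)
E
```

```text
chg x,y,z [-23.6  -0.1  28.1] F [-9.4 -1.8  1.2] w 0.001 togo [-1.   0.1 -0.8] [0.001 0.12  0.001] t 16.7
tilted togo [-1.   0.1 -0.8] [0.001 0.    0.001] Fx -9.6
```

Call:
carry_out([
  [[-4,0.2,-1,0.001,-0.003,0,1]],
])

```text
t: 16.8
tcp_pos: [0.5679, -0.1595, 0.0281]
tool_rot: [0.058, -0.101, 0.993, 0.007]
contact_force: [-10.7, -2.0, 2.0]
grip_width: 0.004
```

Call:
carry_out([
  [[4,0,0,0,0,0,1],[10,0,0,0,0,0,1],[20,0,0,0,0,0,1],[20,0,-5,0,0.06,0,1],[0,0,0,0,0.06,0,1]],
])

```text
t: 17.3
tcp_pos: [0.511, -0.1718, 0.0261]
tool_rot: [-0.004, -0.101, 0.995, 0.0]
contact_force: [1.0, 1.2, 0.7]
grip_width: -0.0
```

Call:
carry_out([
  [[0,0,-20,0,0,0,1],[0,0,-35,0,0,0,1],[0,0,-35,0,0,0,1],[0,0,-20,0,0,0,1],[0,0,0,0,0,0,1]],
])

```text
t: 17.8
tcp_pos: [0.5117, -0.1705, 0.1387]
tool_rot: [-0.006, -0.102, 0.995, -0.001]
contact_force: [0.0, -0.4, -0.4]
grip_width: 0.005
```

```bash
python3 - <<'E'
from plan import *
rep(-.0227,.15)
W=imaging.camera_model("wrist"); im=imaging.snapshot("wrist"); np.save("w8.npy",W,allow_pickle=True)
for x in(-.012,-.0135,0): print(x,[proj(W,at(x,.031)+d,True).round(1) for d in (np.array([0,0,.017]),.017*cu,-.017*cu)])
u,v=proj(W,at(-.02,.03),True).astype(int)
g=cv2.convertScaleAbs(im[:,:,::-1],alpha=1.6)
u0,v0=max(u-100,0),max(v-75,0); print("crop origin",u0,v0,"x4")
cv2.imwrite("pics/w8.png",cv2.resize(g[v0:v0+150,u0:u0+200],None,fx=4,fy=4,interpolation=cv2.INTER_CUBIC))
E
```

```text
chg x,y,z [-80.2   0.4 138.7] F [ 0.  -0.4 -0.4] w 0.005 togo [-57.3  -0.5 -12. ] [ 0.    -0.012  0.002] t 17.8
-0.012 [array([317.8, 332.2]), array([340., 321.]), array([295.5, 321. ])]
-0.0135 [array([317.8, 330.4]), array([340.1, 319.3]), array([295.4, 319.2])]
0 [array([317.8, 346.1]), array([339.6, 334.4]), array([295.8, 334.4])]
crop origin 217 236 x4
```

View pics/w8.png

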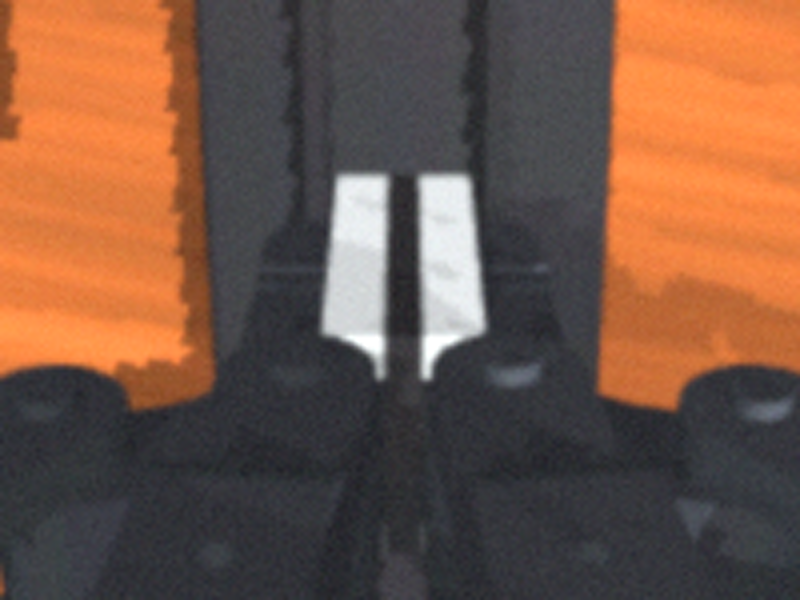

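Call:
carry_out([
  [[15,0,-15,0,0,0,0.5],[15,0,-20,0,0,0,0],[0,0,-10,0,0,0,0],[0,0,0,0,0,0,0],[0,0,0,0,0,0,0]],
])

```text
t: 18.35
tcp_pos: [0.4803, -0.1739, 0.1791]
tool_rot: [-0.009, -0.104, 0.995, 0.001]
contact_force: [0.2, 0.6, -1.0]
grip_width: 0.843
```

```bash
python3 - <<'E'
from plan import *
rep(-.0227,.15)
W=imaging.camera_model("wrist"); im=imaging.snapshot("wrist").astype(int)
print("pred rear -12:",[proj(W,at(-.012,.031)+d,True).round(1) for d in (np.array([0,0,.017]),.017*cu,-.017*cu,np.array([0,0,-.017]))],"mouth floor",proj(W,at(0,.014),True),"roof edge",proj(W,at(0,.06),True))
u,v=proj(W,at(-.006,.04),True).astype(int)
w=((im.min(2)>90)&(im.max(2)-im.min(2)<40)).astype(np.uint8)
n,lab,st,ce=cv2.connectedComponentsWithStats(w)
for i in range(1,n):
    if st[i,4]>25 and abs(ce[i][0]-u)<90 and abs(ce[i][1]-v)<90: print(st[i],ce[i].round(1))
print("u,v",u,v); print(im[v-40:v+40:4,u,:].tolist())
E
```

```text
chg x,y,z [-111.5    3.4  179.1] F [ 0.2  0.6 -1. ] w 0.843 togo [-89.3  -3.9  27.5] [ 0.004 -0.018  0.005] t 18.35
pred rear -12: [array([313.2, 341.2]), array([332.3, 331.5]), array([294.4, 331.3]), array([313.5, 322.6])] mouth floor [313.44558476 333.56846934] roof edge [313.16019916 360.46277445]
[ 293  322   39   42 1470] [311.8 343.2]
u,v 313 342
[[41, 40, 41], [41, 39, 40], [41, 41, 44], [39, 38, 40], [40, 40, 43], [112, 115, 115], [143, 146, 146], [144, 148, 145], [143, 147, 144], [151, 153, 151], [248, 249, 249], [248, 249, 249], [248, 249, 249], [250, 250, 250], [253, 253, 253], [151, 153, 151], [43, 41, 43], [41, 40, 45], [43, 43, 44], [45, 44, 49]]
```

```bash
python3 -c "
from plant import r
print(r.sign_off())"
```

```text
the job is handed in; nothing more can be done
None
```

The fat cell is on charge and the job is handed in; no verdict was reported. I gripped it square to the sloping tray and set it down level in the black trough, nub towards the hood. After opening the fingers I pushed it under the hood with them shut.

**Contact:** I felt it at about 8 to 9 N. It first stuck at up to about 15 N, because the fingers were also pressing the cell down. I re-angled the fingers, and it then moved smoothly at 8 to 11 N. From how far the fingers travelled after first touch, I estimate it was pushed in about 5 mm, with a possible range of 4 to 5.5 mm.

**Last checks:**
- **Position:** the wrist camera puts the cell's rear face about 12 mm outside the mouth, so the nub is about 49 mm inside. It is within 1 mm of the centre line and looks level.
- **Robot:** it was backed well clear, with no force on the tool.
- **Limits of the checks:** the last picture I viewed had the cell hidden behind the fingers, so the final position was read from pixel values instead. I could not see the contact's travel directly. I did not check the other objects again at the end, but the robot felt no contact with any of them.

The robot's clock stood at about 18 s of the 59 s allowed.

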